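# Close and lock the booth's battery box

## Robot

A 6-joint arm with a two-finger parallel gripper is mounted at the origin on the work surface. World frame = base frame: x ahead of the robot, y to its left, z up, the work surface at z = 0. Lengths are in mm, angles in rad, forces in N, time in s.
With the tool pointing down it reaches from about 375 to 975 mm from the base axis. Payload 3.8 kg.
Tool frame: the origin (TCP) lies midway between the tips of the shut fingers; the grasp point (between the pads) lies 19 mm behind it; z points along the fingers, y is the direction in which the jaws open and shut (so a half turn about z gives the same grasp; the last joint's range is limited). The gripper opens to 85 mm and grips with 20 to 120 N. Pads are 22 mm wide; open, the fingers measure 114 mm over their backs; the gripper's body (76 mm by 85 mm) begins 54 mm behind the grasp point. The pads swing forward as they close: fully open they stand 13 mm farther back than shut.
Start: joints at [1.102, 0.264, 1.604, -0, 1.274, -0.037], TCP at [282.489, 613.04, 231.28] pointing down, gripper open.
Joint ranges: [-2.63, 2.63], [-0.94, 2.18], [0.31, 2.57], [-1.31, 4.45], [0, 2.66], [-2.55, 2.55]. Speed limits (rad/s): [2.57, 2.57, 3.14, 3.14, 3.14, 3.14].

## Interface

Orientations are given as a unit quaternion [w, x, y, z].
In Python, from rig import arm, camera gives the robot as it stands.
- The arm moves only by the shell command python3 -m jog 'ROWS'. ROWS is JSON, a list that holds one entry, the list of rows, each a list of 5 numbers: the opening, from 0 (shut) to 1 (fully open), then the shift along the tool's x, y, z in mm, then the turn about the tool's z in degrees. A call has 1 to 10 rows; each row is the pose to reach, as a shift and turn from the pose measured when the call began, along the tool's axes at that moment; what a row does not reach only later rows make up. A row lasts 1/8 s, in which the tool goes at most 62.5 mm and 10.7 degrees, less where a joint would pass 70% of its speed; a pose out of reach is approached as far as the arm can. A call with a gripper value outside its range is refused whole. The fingers move at their own pace and stop on an object; the grip force is fixed at half the most. Time passes only in rows, so rows that repeat a pose let the fingers close. It gives the time, the measured TCP pose, the force and the opening at its end, in the units of the state.
- arm.get_state(): the state, without advancing time (a new reading comes with each control period).
- camera(name): name is "side" or "top" or "wrist"; returns a dict with "img" (480x640x3 uint8, red, green, blue), "intrinsics" (3x3 intrinsics, pixels), "rvec" (rotation vector, rad) and "tvec" (3), from world to camera coordinates, as OpenCV has them. Camera axes: x right, y down, z forward; pixel columns grow to the right and rows downward; lengths in mm; the calibration is good to about 2 mm. A picture is of the moment at which its call begins. There is no depth.
- arm.sign_off(): hands the job in, once; it reports no verdict.
The state is a dict: "clock": time; "joint_positions": joint angles; "qvel": joint speeds; "effort": joint torques, N m; "tcp_pos": TCP position; "tcp_rot": TCP orientation; "force": force on the tool from outside, world axes, zero at the start; "torque": the same for the moment, N m; "finger_gap": finger opening in mm.
Only numpy, scipy, OpenCV 4.12 (cv2) and the standard library are available. Lean on these libraries where they do the work, as an engineer would, in place of code of your own. Each camera call takes 0.05 s, during which the arm holds its last target.

## Task

Rain is coming: press the open cover of the battery box fully shut, then use the slot key to turn the fastener on the cover clockwise as far as it goes, so that its slot points at the green marks. Finally stand the key upright in its stand again, blade down and fully seated, and let go. Leave the cup and the tape roll where they are.

Things in the scene. Friction and masses are not known exactly. Their poses are not given: they have to be found in the camera images.
- battery_box: Open grey box, 210 (x) x 260 (y) mm in plan, 90 mm high to its rim, fixed to the table, holding two batteries, with a hinged blue cover. Origin at the centre of its underside, z up. The hinge is on its +x side, away from the robot; the box is turned about the vertical by up to 0.35 rad.
- cover_hinge (a point): Middle of the hinge line, at the cover's lower face, level with the box's rim (90 mm above the table). The cover is a flat blue plate, 210 mm from hinge to free edge, 260 mm along the hinge, 14 mm thick, 300 g. Axes move with the cover: y along the hinge, -x from the hinge to the free edge, z out of its upper face (straight up when shut).
- cover_edge (a point): Point on the cover's upper face 190 mm from the hinge line, in the middle of its width, 20 mm from the free edge, on a yellow stripe: a good place to press. Same axes as cover_hinge. The upper face is flat from the free edge to 130 mm from the hinge; the fastener and its ring lie beyond.
- cover (a joint): Opening angle of the cover in rad: 0 is fully shut (on its stop), 1.5 is the most it opens. It starts part open, 0.4 to 0.85. The hinge is stiff: the cover stays where it is left and takes 1 to 2 N at cover_edge to push down.
- slot (a point): Middle of the slot's mouth, on top of the round steel fastener (64 mm across, inside a black ring 82 mm across, 2 mm lower), 85 mm from the hinge, 16 mm above the cover's face (120 mm above the table when shut). Slot 47 mm long, 9 wide, 13 deep, ends closed, sides sloped to 16 mm wide at the mouth. x along the slot, y across, z out of the cover; axes turn with the fastener.
- fastener (a joint): Turn in rad, clockwise from above: 0 unlocked (slot square to the hinge, towards the red marks), 1.571 locked, on its stop (slot parallel to the hinge, towards the green marks). Starts at 0 to 0.25; about 0.08 Nm of friction; stays where left. The blade has about 0.1 rad of play, so the key turns 0.1 to 0.15 rad further than the fastener.
- key_center (a point): Centre of the orange handle of the loose slot key (140 g), standing blade down in its stand. Handle 50 mm along x, 20 mm thick along y (grasp across these), 52 mm high. Below it a collar 58 x 26 x 12 mm, its underside 37 mm below this point, then a steel blade 40 mm wide along x, 5 mm thick along y, 12 mm long. The same after a half turn about z.
- key_tip (a point): Middle of the lower end of the key's blade, 49 mm below key_center. Same axes as key_center.
- stand_top (a point): Middle of the pocket's mouth, on top of the key's stand: a black block 90 (x) x 64 (y) x 30 mm high, fixed to the table. Pocket 51 mm along x, 14 mm along y, 18 mm deep. A seated key has its blade in the pocket, its x along the stand's x, and its collar resting on the top face: key_center is then 37 mm above this point.
- cup: Red drinking cup, 84 mm across at the rim, 100 mm high, standing 110 to 140 mm beyond the stand (origin at the centre of its underside). To be left alone.
- tape: Brown tape roll lying flat, 96 mm across, 24 mm high, 120 to 140 mm from the stand on the robot's side of it (origin at the centre of its underside). To be left alone.
There are look-alikes about, which are no part of the job. What is shaped like the part that bears stand_top but purple or white is not meant.

How it is judged (in metres and radians):
On the way, in this order (a step that is already met when the one before it is completed fails the run):
1. the cover is pressed fully shut (within 0.03 rad) while the fastener is still unlocked (value of joint cover below 0.03 rad and value of joint fastener below 0.6 rad), for 0.2 s.
2. with the cover shut, the fastener is turned to its stop (past 1.4 rad) with the key's blade in the slot (value of joint cover below 0.03 rad and value of joint fastener above 1.4 rad and z of key_tip in the frame of slot below -0.005 m and distance between key_tip and slot below 0.02 m), for 0.1 s.
At the end, for the whole second after the job is handed in: The cover is shut (within 0.03 rad), the fastener is locked (past 1.4 rad), and the key stands in its stand, released and upright (within 0.1 rad), its handle centred over the pocket within 10 mm and its collar down on the stand (within 4 mm) (value of joint cover below 0.03 rad and value of joint fastener above 1.4 rad and horizontal distance between key_center and stand_top below 0.01 m and z of key_center in the frame of stand_top below 0.041 m and angle between key_center's own z axis and vertical below 0.1 rad); the robot touches nothing.
It fails at once if the cup or the tape roll is moved by more than 40 mm, or the cup tipped over (distance of any of cup, tape from where it was at the start of the episode above 0.04 m or angle between cup's own z axis and vertical above 0.6 rad).
It also fails if it takes over 72 s, if anything falls off the work surface, if the arm or the gripper's body presses on something with over 40 N, if the wrist force passes 120 N, or if a joint passes its speed limit or range.

## Working session

There is one attempt and no reset: what is moved stays moved. The work goes in short steps, Python scripts to look and compute and a shell command to move; the robot and the scene stay as the last step left them, time stands still between calls to the robot, and variables do not carry over. Pictures are saved under pics/ and viewed, and the job is handed in when it is done.

```bash
ls; mkdir -p pics; python3 - <<'E'
from rig import arm,camera
import cv2
for n in ["side","top","wrist"]:
    c=camera(n); cv2.imwrite(f"pics/{n}0.png",c["img"][:,:,::-1])
    print(n,c["intrinsics"],c["rvec"],c["tvec"])
print(arm.get_state())
E
```

```text
pics
side [[531.27227764   0.         327.1879034 ]
 [  0.         531.27227764 240.10756411]
 [  0.           0.           1.        ]] [ 2.19468702 -0.6989326   0.34151933] [-356.46533342  306.08058065  794.13903652]
top [[591.22674682   0.         315.56751987]
 [  0.         591.22674682 229.90403357]
 [  0.           0.           1.        ]] [ 2.14378181 -2.14409552  0.19783292] [  87.06283569  551.00467249 1361.70658378]
wrist [[396.10464717   0.         316.55322007]
 [  0.         396.10464717 241.78570821]
 [  0.           0.           1.        ]] [-2.42186315 -1.5493488  -0.2344826 ] [-673.04632147  -38.38031335  380.55366762]
{'clock': 0.15, 'joint_positions': array([ 1.10210927e+00,  2.64582965e-01,  1.60508258e+00,  5.56449313e-06,
        1.27370516e+00, -3.68867343e-02]), 'qvel': array([ 0.00154869, -0.00123824, -0.00490202, -0.00099854, -0.00039023,
        0.00295766]), 'effort': array([ 2.39096571e-04, -5.15909815e+01, -3.67955875e+01,  1.46124904e-05,
        8.07828183e-03, -2.12740878e-05]), 'tcp_pos': array([282.2222002 , 612.53138632, 230.23406865]), 'tcp_rot': array([-2.24924232e-04,  2.14227492e-01,  9.76783390e-01, -8.60110027e-04]), 'force': array([ 0.27361272, -0.07765892,  0.03766997]), 'torque': array([ 0.00194454, -0.03126394, -0.00022026]), 'finger_gap': 85.27156470474843}
```

View pics/side0.png

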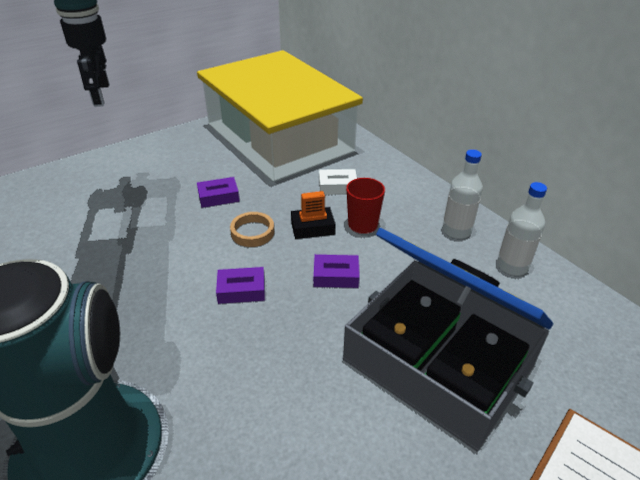

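View pics/top0.png

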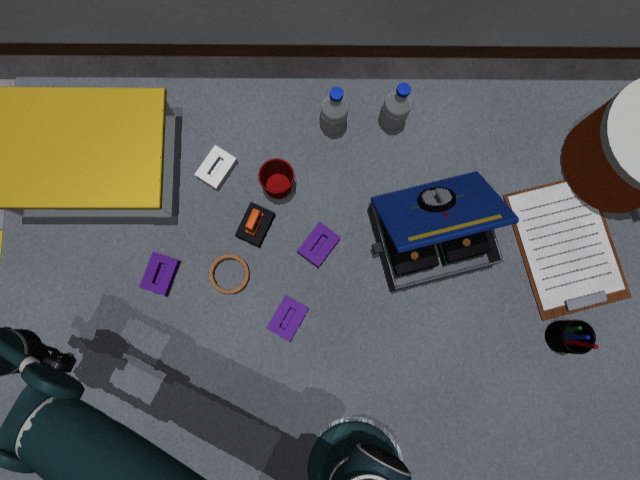

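View pics/wrist0.png

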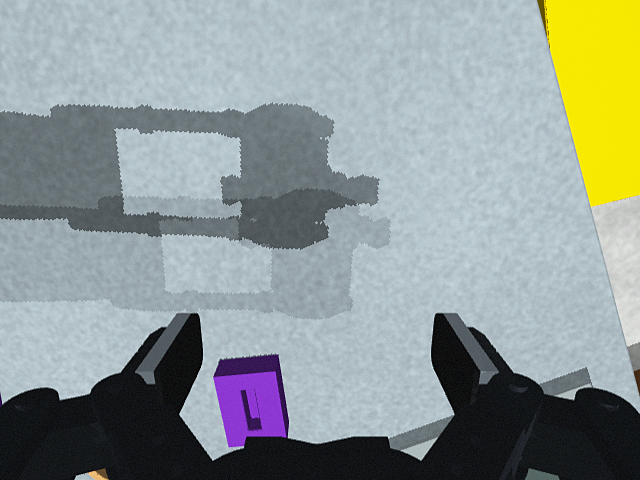

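The top view shows the stand with its orange key at about (255,223), cup (276,177), tape (229,274), and the box with its half-open cover around (440,235). I'll enlarge these.

```bash
python3 - <<'E'
import cv2
t=cv2.imread("pics/top0.png");s=cv2.imread("pics/side0.png")
def crop(i,x0,y0,w,h,f,n):
    cv2.imwrite(n,cv2.resize(i[y0:y0+h,x0:x0+w],None,fx=f,fy=f,interpolation=cv2.INTER_CUBIC))
crop(t,350,165,180,135,4,"pics/t_box.png")
crop(t,220,190,80,60,10,"pics/t_key.png")
crop(s,280,180,80,60,10,"pics/s_key.png")
crop(s,335,215,240,180,3,"pics/s_box.png")
E
```

```text
(no output)
```

View pics/t_box.png

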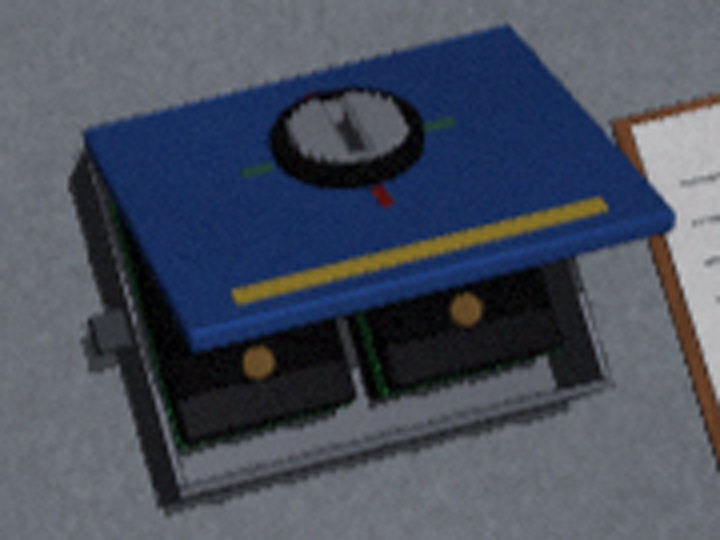

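View pics/t_key.png

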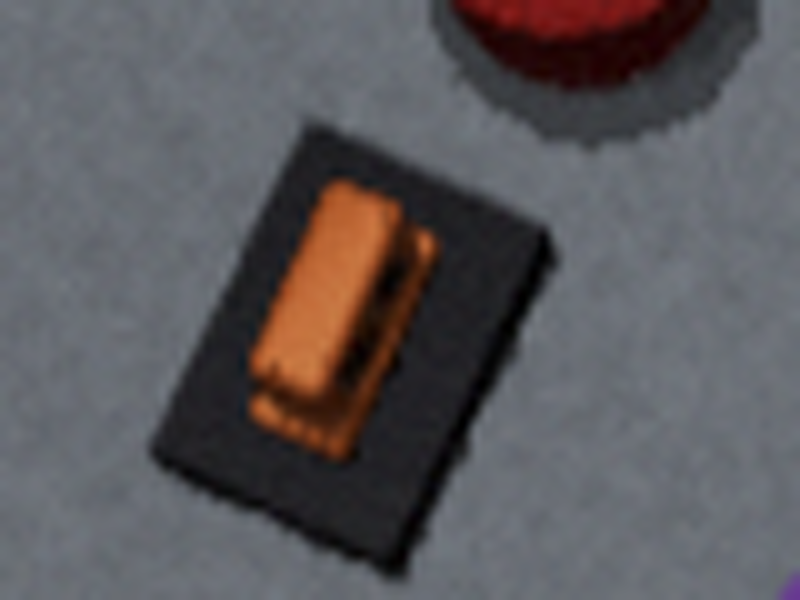

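View pics/s_key.png

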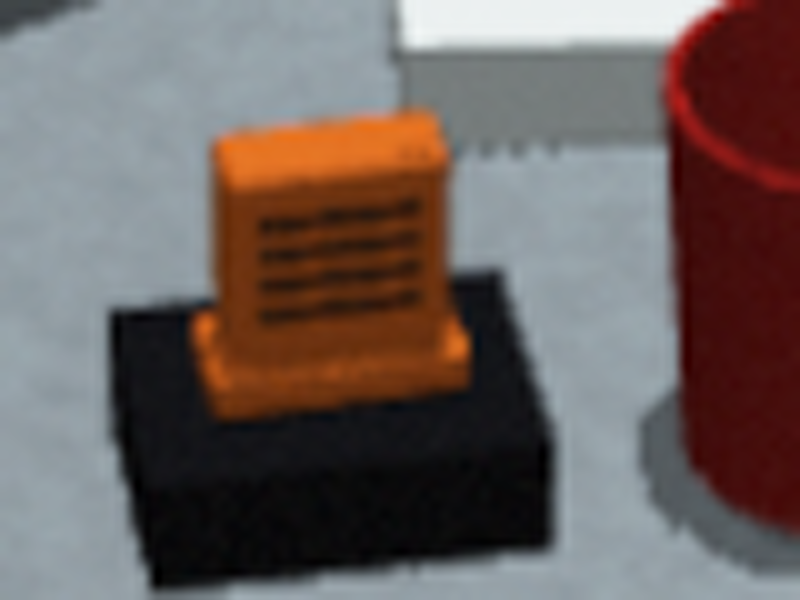

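View pics/s_box.png

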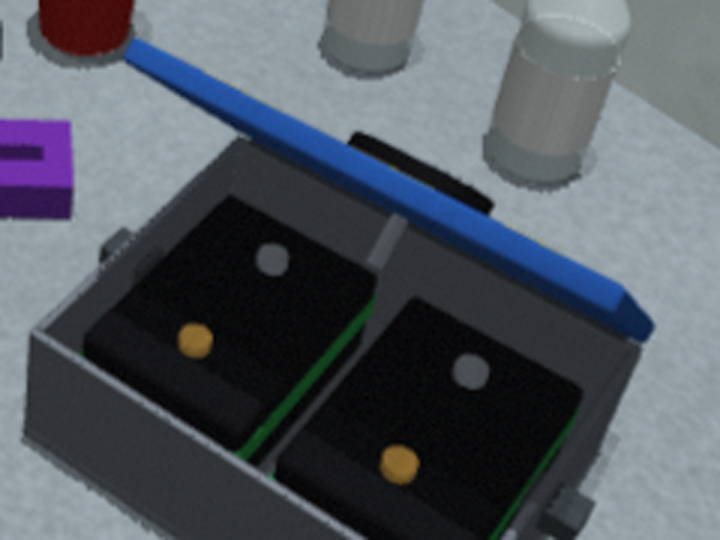

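```bash
cat > h.py <<'E'
import numpy as np, cv2
from scipy.optimize import least_squares
from rig import arm,camera
def cam(n):
    c=camera(n); return c["img"],c["intrinsics"],np.array(c["rvec"]),np.array(c["tvec"])
def proj(c,P):
    return cv2.projectPoints(np.array(P,float).reshape(-1,1,3),c[2],c[3],c[1],None)[0].reshape(-1,2)
def Rz(a): return np.array([[np.cos(a),-np.sin(a),0],[np.sin(a),np.cos(a),0],[0,0,1]])
def coverpt(p,r,y,n):
    bx,by,a,th=p
    return np.array([bx,by,0])+Rz(a)@np.array([105-r*np.cos(th)+n*np.sin(th),y,90+r*np.sin(th)+n*np.cos(th)])
def boxpt(p,x,y,z): return np.array([p[0],p[1],0])+Rz(p[2])@np.array([x,y,z])
def ray(c,uv,z):
    R=cv2.Rodrigues(c[2])[0]; d=R.T@np.linalg.inv(c[1])@np.array([uv[0],uv[1],1]); o=-R.T@c[3]
    return o+d*(z-o[2])/d[2]
def save(img,n,x0=0,y0=0,w=640,h=480,f=1):
    cv2.imwrite("pics/"+n,cv2.resize(img[y0:y0+h,x0:x0+w,::-1],None,fx=f,fy=f,interpolation=cv2.INTER_CUBIC))
E
python3 - <<'E'
from h import *
T=cam("top");S=cam("side")
print("cams",[-cv2.Rodrigues(c[2])[0].T@c[3] for c in(T,S)])
# stand
for o in ([251,202.3],[275,212.9],[259.5,246.8],[235.3,235.2]): print(ray(T,o,30).round(1))
def st(q,x,y,z): return np.array([q[0],q[1],0])+Rz(q[2])@np.array([x,y,z])
obs=[(T,45,32,30,251,202.3),(T,45,-32,30,275,212.9),(T,-45,32,30,235.3,235.2),(T,-45,-32,30,259.5,246.5),
     (S,45,32,30,291,211.2),(S,45,-32,30,330,207)]
# side labelling determined by proximity
def res(q,pr=False):
    r=[]
    for c,x,y,z,u,v in obs:
        if c is S:
            cand=proj(S,[st(q,a,b,30) for a in(45,-45) for b in(32,-32)]); d=cand-[u,v]; r+=list(d[np.argmin((d**2).sum(1))])
        else: r+=list(proj(c,[st(q,x,y,z)])[0]-[u,v])
    return np.array(r)
q0=ray(T,[255,224],30); f=least_squares(res,[q0[0],q0[1],-0.4],loss='soft_l1'); print("stand",f.x,f.fun.round(1))
# key handle top z=30+37+26=93
k=lambda a,b:(220+a/10,190+b/10)
for o in [(340,180),(402,205),(320,400),(250,365)]: print("ktop",ray(T,k(*o),93).round(1))
tb=lambda a,b:(350+a/4,165+b/4); sb=lambda a,b:(335+a/3,215+b/3)
ob=[(T,'c',0,130,14,*tb(86,130)),(T,'c',0,-130,14,*tb(510,27)),(T,'c',190,0,14,*tb(420.5,251)),(T,'c',85,0,30,*tb(348,128)),
 (T,'c',210,130,14,*tb(190,333)),(T,'c',210,-130,14,*tb(674,212)),(T,'b',-105,-130,90,*tb(610,378)),(T,'b',-105,130,90,*tb(182,492)),
 (S,'b',-105,130,90,*sb(35,330)),(S,'c',210,130,0,*sb(128,60)),(S,'c',210,130,14,*sb(140,40))]
def rb(p):
    r=[]
    for c,t,x,y,z,u,v in ob:
        P=coverpt(p,x,y,z) if t=='c' else boxpt(p,x,y,z)
        r+=list(proj(c,[P])[0]-[u,v])
    return np.array(r)
b0=ray(T,[440,240],50)
g=least_squares(rb,[b0[0],b0[1],0.2,.6],loss='soft_l1'); print("box",g.x,g.fun.round(1).reshape(-1,2).tolist())
p=g.x
print("hinge",boxpt(p,105,0,90),"edge",coverpt(p,190,0,14),"slot",coverpt(p,85,0,30)," shut edge",coverpt([*p[:3],0],190,0,14),"shut slot",coverpt([*p[:3],0],85,0,30))
print("cup",ray(T,[277,175],100),"tape",ray(T,[229,274],24))
E
```

```text
cams [array([ 319.93876296,  113.69359319, 1431.8323441 ]), array([  44.43765472, -529.07403601,  754.66258975])]
[620.9 242.7  30. ]
[594.9 184.5  30. ]
[512.4 220.7  30. ]
[540.3 278.9  30. ]
stand [ 5.67041805e+02  2.31366308e+02 -4.21248718e-01] [ 0.2 -0.1  0.3 -0.  -0.   0.5  0.1  0.1 -0.2 -0.6  0.2 -0.7]
ktop [594.  229.8  93. ]
ktop [588.1 215.5  93. ]
ktop [542.5 233.6  93. ]
ktop [550.7 249.7  93. ]
box [ 5.42647901e+02 -1.93784032e+02  2.49454408e-01  7.90260888e-01] [[-0.8, -1.7], [0.3, -2.5], [0.5, -0.1], [0.2, -1.7], [0.5, 0.4], [1.4, -0.3], [1.9, 1.0], [0.2, 0.5], [-0.1, -0.9], [-1.7, 0.2], [-1.3, -1.4]]
hinge [ 644.39786311 -167.86212619   90.        ] edge [ 524.48032116 -198.41241961  234.8532454 ] slot [ 607.09439739 -177.36558836  171.50543327]  shut edge [ 460.27888387 -214.76843155  104.        ] shut slot [ 562.02884608 -188.84652596  120.        ]
cup [670.65254416 177.20449537 100.        ] tape [447.86179233 292.67870676  24.        ]
```

```bash
cat >> h.py <<'E'
from scipy.spatial.transform import Rotation as Ro
def go(*tg):
    s=arm.get_state(); q=s["tcp_rot"]; R=Ro.from_quat([q[1],q[2],q[3],q[0]]).as_matrix()
    yaw=np.arctan2(R[1,0],R[0,0]); print("clk",s["clock"],"tcp",s["tcp_pos"].round(1),"yaw",round(yaw,3),"zaxis",R[:,2].round(3),"F",s["force"].round(1),"T",s["torque"].round(2),"gap",round(s["finger_gap"],1),"j",s["joint_positions"].round(2))
    for t in tg:
        d=R.T@(np.array(t[:3],float)-s["tcp_pos"]); tr=0 if len(t)<4 else -np.degrees((t[3]-yaw+np.pi)%(2*np.pi)-np.pi)
        print(t,"->",d.round(1),"turn",round(tr,1))
E
python3 - <<'E'
from h import *
go((524,-198,300,2.72),(524,-198,300,3.3))
E
```

```text
clk 0.25 tcp [282.3 612.7 230.6] yaw 2.71 zaxis [-0.001 -0.001 -1.   ] F [-0.4 -0.5  0. ] T [ 0.   -0.02  0.01] gap 85.6 j [ 1.1   0.26  1.6  -0.    1.27 -0.04]
(524, -198, 300, 2.72) -> [-558.8 -635.2  -68.7] turn -0.6
(524, -198, 300, 3.3) -> [-558.8 -635.2  -68.7] turn -33.8
```

```bash
python3 -m jog '[[[0,-20,-22,-50,0],[0,-50,-57,-69,0],[0,-88,-100,-69,0],[0,-126,-143,-69,0],[0,-165,-187,-69,0],[0,-204,-231,-69,0],[0,-242,-275,-69,0],[0,-281,-319,-69,0],[0,-320,-363,-69,0],[0,-358,-407,-69,0]]]'; python3 - <<'E'
from h import *
go((524,-198,300,2.72))
E
```

```text
clock: 1.5
tcp_pos: [437.4, 91.5, 300.3]
tcp_rot: [0.0, 0.214, 0.977, -0.0]
force: [1.5, 0.3, -0.2]
finger_gap: 0.5
clk 1.5 tcp [437.4  91.5 300.3] yaw 2.71 zaxis [ 0.001 -0.001 -1.   ] F [ 1.5  0.3 -0.2] T [ 0.04 -0.02  0.02] gap 0.5 j [ 0.15 -0.22  1.97 -0.    1.39 -0.99]
(524, -198, 300, 2.72) -> [-199.8 -226.7    0.6] turn -0.6
```

```bash
python3 -m jog '[[[0,-38,-44,0,0],[0,-77,-87,0,0],[0,-116,-131,0,0],[0,-154,-175,0,0],[0,-185,-210,0,0],[0,-200,-227,0,0],[0,-200,-227,0,0]]]'; python3 - <<'E'
from h import *
T=cam("top"); save(T[0],"top1.png",330,130,240,180,3)
p=[542.6,-193.8,.2495,.79]
go((524,-198,245),*[tuple(coverpt([*p[:3],th],190,0,14).round(1)+[0,0,z]) for th,z in ((.79,8),(.65,4),(.5,3),(.35,2),(.2,1),(.1,0),(.0,0),(0,-3))])
E
```

```text
clock: 2.38
tcp_pos: [524.0, -199.1, 300.2]
tcp_rot: [-0.0, 0.215, 0.977, -0.0]
force: [-0.8, 0.8, -0.1]
finger_gap: -0.4
clk 2.425 tcp [ 523.9 -198.   300.3] yaw 2.709 zaxis [-0.  0. -1.] F [ 0.1  0.5 -0.2] T [-0.03 -0.01  0.06] gap -0.2 j [-0.41  0.01  1.76  0.    1.37 -1.54]
(524, -198, 245) -> [-0.2  0.  55.3] turn 0
(np.float64(524.4), np.float64(-198.4), np.float64(242.8)) -> [-0.7 -0.1 57.5] turn 0
(np.float64(506.0), np.float64(-203.1), np.float64(220.1)) -> [ 14.  -12.1  80.2] turn 0
(np.float64(489.3), np.float64(-207.4), np.float64(196.4)) -> [ 27.4 -23.  103.9] turn 0
(np.float64(476.0), np.float64(-210.8), np.float64(170.3)) -> [ 38.  -31.7 130. ] turn 0
(np.float64(466.6), np.float64(-213.2), np.float64(142.5)) -> [ 45.6 -37.8 157.8] turn 0
(np.float64(462.5), np.float64(-214.2), np.float64(122.9)) -> [ 48.9 -40.5 177.4] turn 0
(np.float64(460.2), np.float64(-214.8), np.float64(104.0)) -> [ 50.7 -42.  196.3] turn 0
(np.float64(460.2), np.float64(-214.8), np.float64(101.0)) -> [ 50.7 -42.  199.3] turn 0
```

View pics/top1.png

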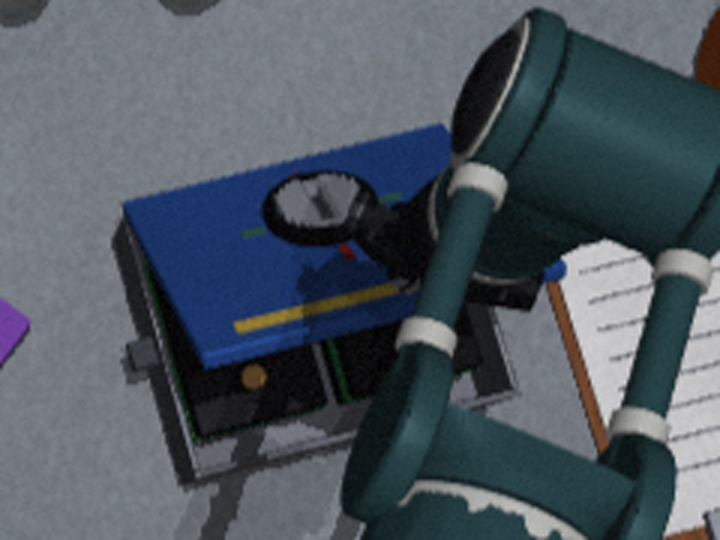

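The gripper is over the stripe near the middle of the cover edge. I'll press along the arc.

```bash
python3 -m jog '[[[0,0,0,30,0],[0,0,0,48,0],[0,3,-3,60,0],[0,8,-7,70,0],[0,14,-12,80,0],[0,21,-17,92,0],[0,27,-23,104,0],[0,33,-28,117,0],[0,38,-32,130,0],[0,42,-35,144,0]]]'; python3 - <<'E'
from h import *
T=cam("side"); save(T[0],"side1.png",300,180,320,240,2)
go((462.5,-214.2,122.9),(460.2,-214.8,104),(460.2,-214.8,100))
E
```

```text
clock: 3.68
tcp_pos: [470.4, -212.3, 155.3]
tcp_rot: [-0.0, 0.215, 0.977, 0.0]
force: [-1.3, -0.4, 0.8]
finger_gap: 0.2
clk 3.725 tcp [ 468.6 -211.7  153.1] yaw 2.709 zaxis [-0.004  0.002 -1.   ] F [-0.2 -0.2 -0.7] T [-0.03 -0.01  0.04] gap 0.0 j [-0.47  0.03  2.02 -0.    1.1  -1.61]
(462.5, -214.2, 122.9) -> [ 4.4 -4.8 30.2] turn 0
(460.2, -214.8, 104) -> [ 6.2 -6.3 49.1] turn 0
(460.2, -214.8, 100) -> [ 6.1 -6.3 53.1] turn 0
```

View pics/side1.png

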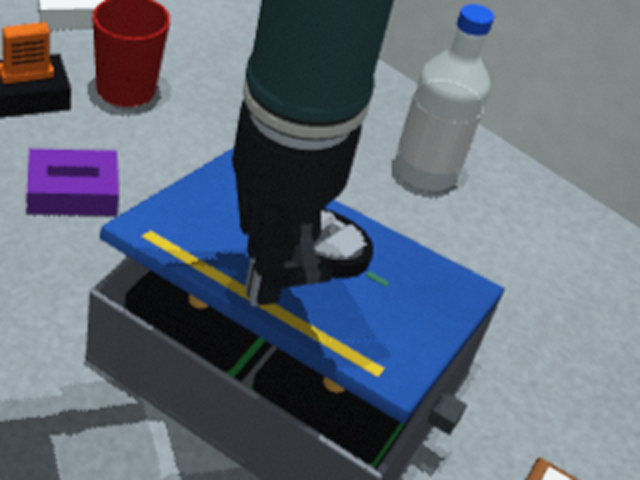

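The cover follows the fingertips, which are on the yellow stripe. It is about 0.3 rad open, so I'll continue.

```bash
python3 -m jog '[[[0,2,-2,10,0],[0,3,-4,20,0],[0,5,-5,30,0],[0,6,-6,38,0],[0,6,-6,44,0],[0,6,-6,48,0],[0,6,-6,51,0],[0,6,-6,52,0],[0,6,-6,52,0]]]'; python3 - <<'E'
from h import *
T=cam("side"); save(T[0],"side2.png",300,180,320,240,2)
go((460.2,-214.8,101))
E
```

```text
clock: 4.85
tcp_pos: [460.3, -214.6, 103.9]
tcp_rot: [-0.003, 0.214, 0.977, 0.0]
force: [-8.5, 3.5, 19.1]
finger_gap: -0.5
clk 4.9 tcp [ 460.3 -214.6  103.9] yaw 2.709 zaxis [-0.005  0.002 -1.   ] F [-8.7  3.7 18. ] T [0.6  1.49 0.03] gap 0.2 j [-0.48  0.07  2.08 -0.    1.   -1.62]
(460.2, -214.8, 101) -> [ 0.  -0.2  2.9] turn 0
```

View pics/side2.png

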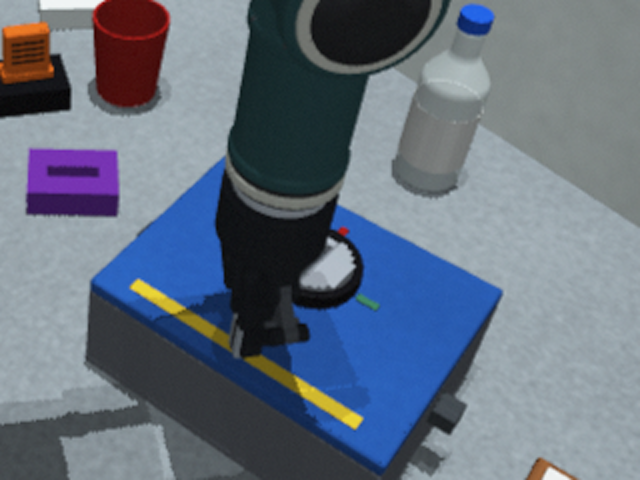

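The cover is flat on its stop (z 103.9, 19 N). I'll hold briefly, rise, and look at the slot.

```bash
python3 -m jog '[[[0,0,0,1,0],[0,0,0,1,0],[0,0,0,-20,0],[0,0,0,-60,0],[0,0,0,-110,0],[0,0,20,-160,0],[0,0,60,-190,0],[0,0,120,-190,0],[0,0,150,-190,0],[0,0,150,-190,0]]]'; python3 - <<'E'
from h import *
T=cam("top"); save(T[0],"top2.png",350,150,180,135,4)
W=cam("wrist"); save(W[0],"wrist2.png")
S=cam("side"); save(S[0],"side3.png",330,240,240,180,3)
go()
E
```

```text
clock: 6.15
tcp_pos: [524.8, -76.9, 293.4]
tcp_rot: [-0.003, 0.213, 0.977, 0.001]
force: [0.2, -0.0, -0.5]
finger_gap: -0.1
clk 6.3 tcp [523.8 -79.3 293.4] yaw 2.709 zaxis [-0.006  0.001 -1.   ] F [-0.3  0.4  0.1] T [-0.   -0.02 -0.02] gap -0.0 j [-0.2  -0.04  1.83  0.    1.36 -1.34]
```

View pics/top2.png

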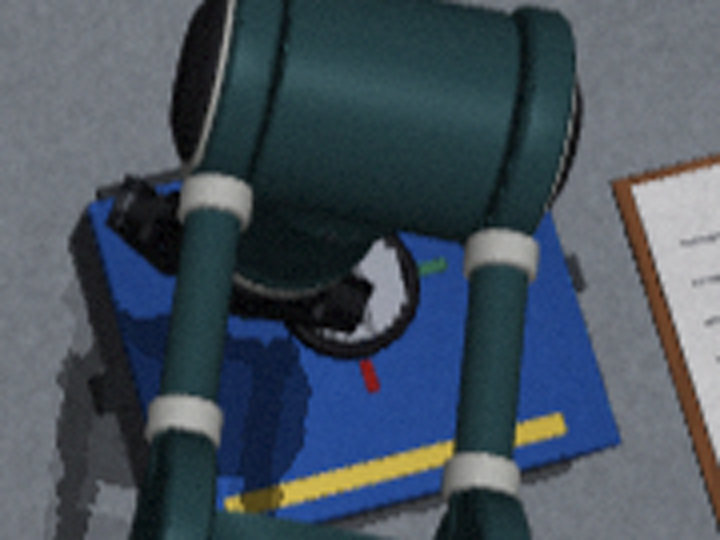

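View pics/wrist2.png

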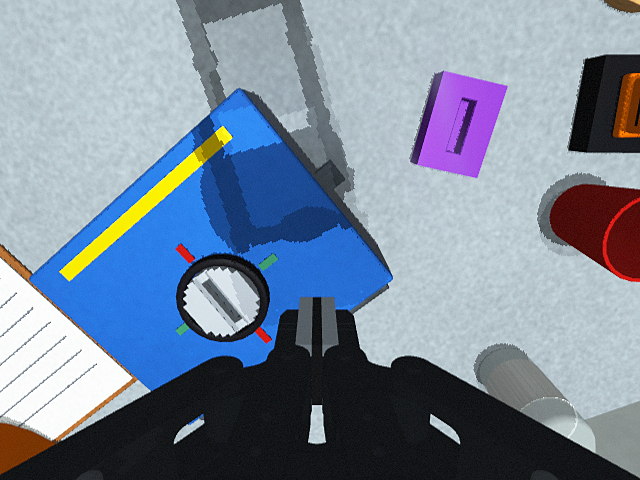

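View pics/side3.png

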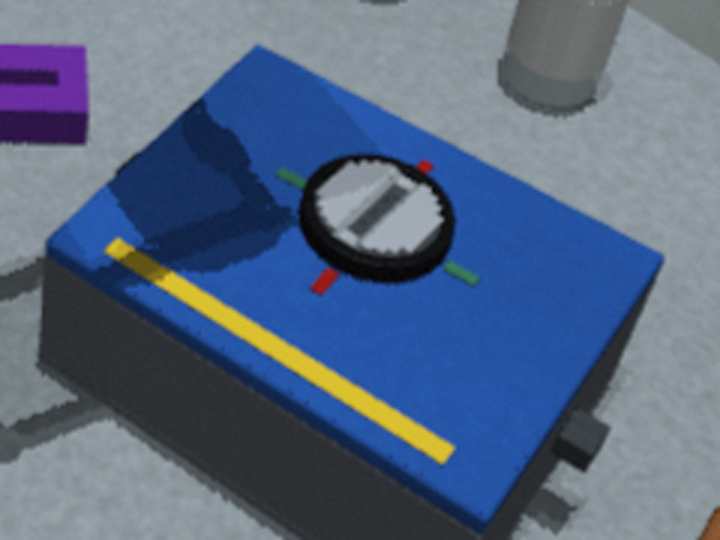

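```bash
python3 - <<'E'
from h import *
import pickle
W=cam("wrist"); S=cam("side"); pickle.dump((W,S),open("ws.pkl","wb"))
save(W[0],"w3.png",165,235,120,120,5); save(S[0],"s3.png",420,285,80,60,10)
E
```

```text
(no output)
```

View pics/w3.png

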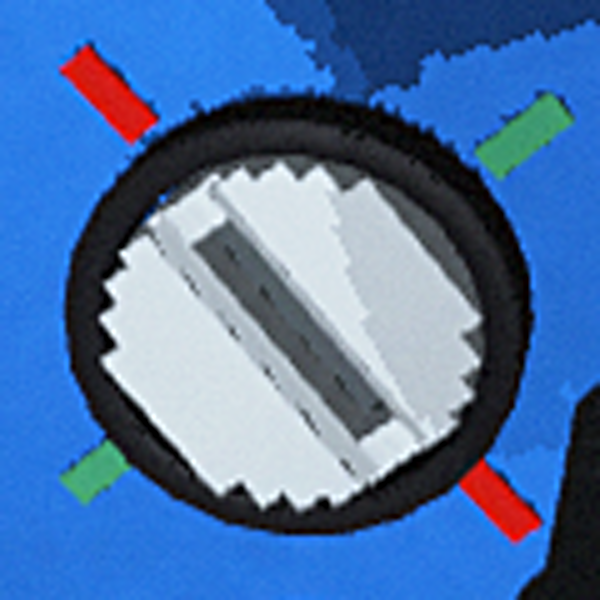

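View pics/s3.png

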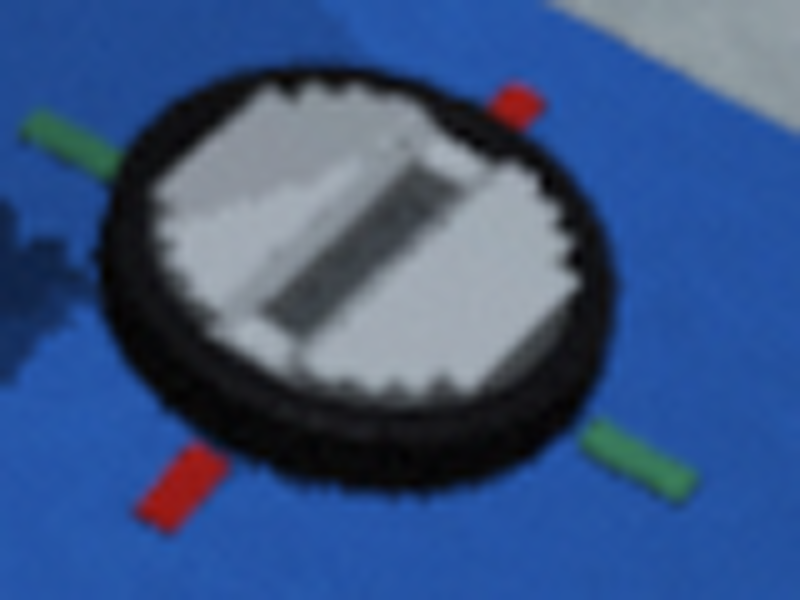

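```bash
python3 - <<'E'
from h import *
import pickle
W,S=pickle.load(open("ws.pkl","rb"))
w=lambda a,b:(165+a/5,235+b/5); s=lambda a,b:(420+a/10,285+b/10)
def ang(a,b): d=b-a; return np.arctan2(d[1],d[0])%np.pi
for c,m,red,gr,mouth,floor in ((W,w,[(110,93),(503,503)],[(525,135),(97,470)],[(155,235),(365,478),(218,190),(425,440)],[(193,245),(232,224),(392,412),(360,440)]),
  (S,s,[(518,105),(182,490)],[(70,145),(640,460)],[(235,310),(405,130),(300,370),(490,170)],[(265,310),(415,168),(300,335),(460,190)])):
    r=[ray(c,m(*x),104)for x in red]; g=[ray(c,m(*x),104) for x in gr]
    print("red mid",np.mean(r,0).round(1),ang(*r),"green",np.mean(g,0).round(1),ang(*g)-np.pi/2)
    M=[ray(c,m(*x),120)for x in mouth]; print("mouth",np.mean(M,0).round(1),ang(M[0],M[1]),ang(M[2],M[3]))
    F=[ray(c,m(*x),107)for x in floor]; print("floor",np.mean(F,0).round(1),[np.round(f[:2],1).tolist() for f in F])
print(ang(F[0],F[1]),ang(F[2],F[3]))
E
```

```text
red mid [ 560.4 -187.4  104. ] 0.24877261541866394 green [ 560.2 -188.9  104. ] 0.24670928177329987
mouth [ 559.5 -187.   120. ] 0.18488286953448893 0.17234047849693504
floor [ 562.9 -191.6  107. ] [[540.1, -200.1], [539.4, -191.7], [584.7, -183.2], [587.3, -191.4]]
red mid [ 559.5 -187.9  104. ] 0.24939956386685402 green [ 557.  -188.2  104. ] 0.25826374856987466
mouth [ 554.5 -189.5  120. ] 0.22719452623130934 0.2150901682160785
floor [ 564.2 -183.7  107. ] [[541.9, -184.0], [584.8, -176.1], [542.7, -191.0], [587.3, -183.9]]
0.17978411325936755 0.15749202086766448
```

```bash
python3 - <<'E'
from h import *
go((567,231.4,200,2.72))
E
```

```text
clk 6.4 tcp [523.7 -79.7 293.5] yaw 2.708 zaxis [-0.006  0.002 -1.   ] F [ 0.  -0.3 -0.3] T [ 0.04 -0.   -0.01] gap -0.1 j [-0.2  -0.04  1.83  0.    1.36 -1.34]
(567, 231.4, 200, 2.72) -> [ 90.9 300.6  93.7] turn -0.7
```

```bash
python3 -m jog '[[[1,15,50,0,0],[1,30,100,0,0],[1,45,150,10,0],[1,60,200,30,-0.7],[1,75,250,60,-0.7],[1,86,285,85,-0.7],[1,91,300,94,-0.7],[1,91,300,94,-0.7],[1,91,301,94,-0.7]]]'; python3 - <<'E'
from h import *
W=cam("wrist"); save(W[0],"w4.png");T=cam("side"); save(T[0],"s4.png",240,100,160,120,5)
go((567,231.4,53,2.72))
E
```

```text
clock: 7.52
tcp_pos: [567.9, 230.5, 201.0]
tcp_rot: [-0.002, 0.21, 0.978, 0.0]
force: [0.2, -0.1, 0.7]
finger_gap: 85.7
clk 7.625 tcp [568.1 230.7 201.3] yaw 2.719 zaxis [-0.003  0.002 -1.   ] F [ 0.1 -0.2 -0.2] T [ 0.02 -0.02  0.03] gap 85.1 j [ 0.34  0.17  1.77  0.    1.2  -0.81]
(567, 231.4, 53, 2.72) -> [7.000e-01 1.000e-01 1.483e+02] turn -0.1
```

View pics/w4.png

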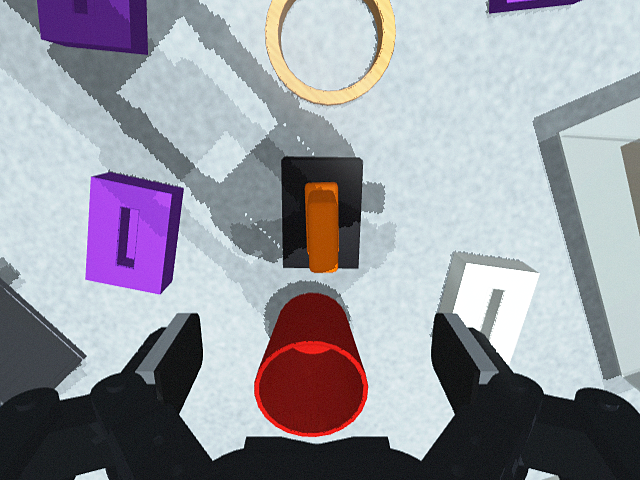

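View pics/s4.png

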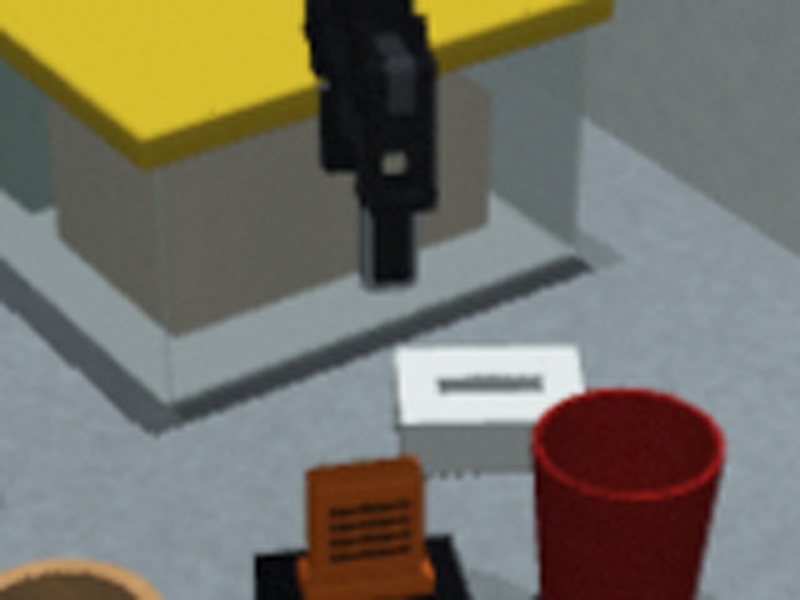

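```bash
python3 - <<'E'
from h import *
W=cam("wrist"); print("campos",(-cv2.Rodrigues(W[2])[0].T@W[3]).round(1))
for o in ((282,157),(362,158),(358,268),(283,268),(320.5,212.5)): print(ray(W,o,30).round(1))
print(ray(W,(322.5,229),93).round(1), ray(W,(322,192),93).round(1),ray(W,(322,270),93).round(1))
print(proj(W,[(567,231.4,30),(567,231.4,93)]))
save(W[0],"w5.png",260,140,120,140,4)
E
```

```text
campos [498.5 261.2 344.6]
[513.1 225.1  30. ]
[539.5 281.7  30. ]
[623.  243.7  30. ]
[596.8 185.7  30. ]
[565.9 234.4  30. ]
[563.1 236.4  93. ] [540.5 246.1  93. ] [589.3 224.3  93. ]
[[317.68794223 215.17593593]
 [317.97871691 237.20087784]]
```

View pics/w5.png

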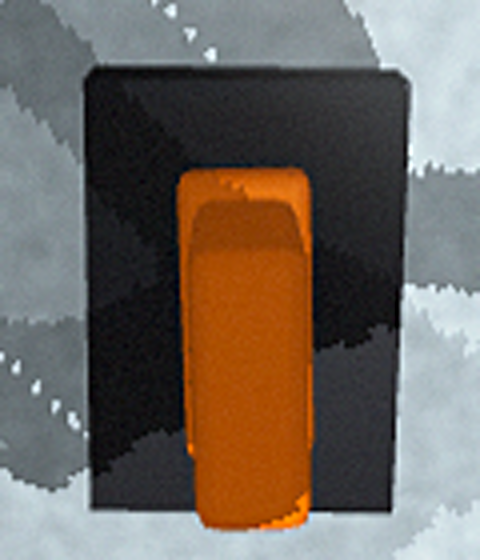

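Key handle is centred at (323,237) px, giving about (568,233), which agrees with the stand fit within 2 mm. Next I descend and grasp.

```bash
python3 -m jog '[[[1,1,1.5,30,0],[1,1,1.5,60,0],[1,1,1.5,90,0],[1,1,1.5,115,0],[1,1,1.5,135,0],[1,1,1.5,147,0],[1,1,1.5,147,0],[0,1,1.5,147,0],[0,1,1.5,147,0],[0,1,1.5,147,0]]]'; python3 -m jog '[[[0,0,0,0,0],[0,0,0,0,0],[0,0,0,0,0],[0,0,0,0,0]]]'; python3 - <<'E'
from h import *
go()
T=cam("side"); save(T[0],"s5.png",240,140,160,120,5)
E
```

```text
clock: 8.93
tcp_pos: [567.7, 233.1, 55.0]
tcp_rot: [-0.001, 0.21, 0.978, 0.001]
force: [-0.7, -0.2, -0.9]
finger_gap: 32.0
clock: 9.43
tcp_pos: [567.8, 233.2, 55.2]
tcp_rot: [-0.001, 0.21, 0.978, 0.001]
force: [0.3, 0.3, 0.2]
finger_gap: 19.1
clk 9.425 tcp [567.8 233.2  55.2] yaw 2.719 zaxis [-0.002  0.003 -1.   ] F [0.3 0.3 0.2] T [-0.03  0.02 -0.  ] gap 19.1 j [ 0.35  0.31  1.89  0.    0.94 -0.8 ]
```

View pics/s5.png

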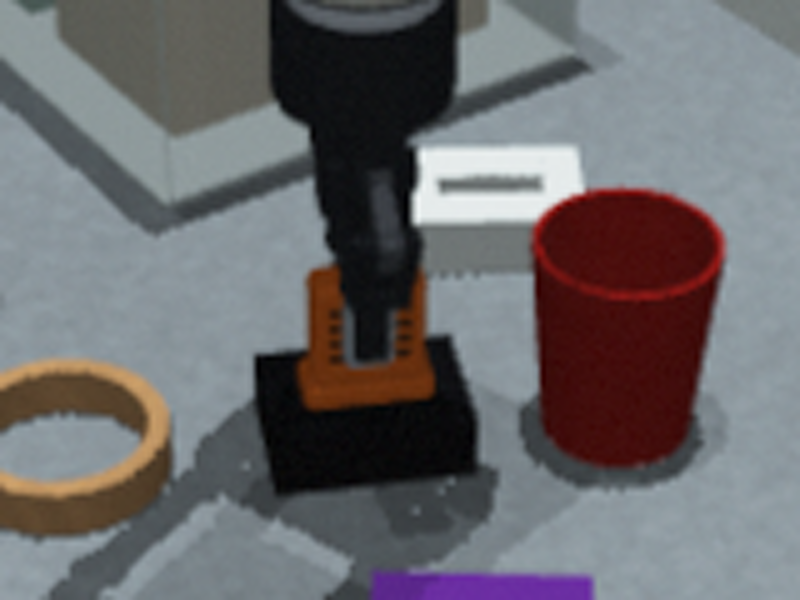

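```bash
python3 -m jog '[[[0,0,0,-8,0],[0,0,0,-25,0],[0,0,0,-60,0],[0,0,0,-110,0],[0,0,0,-155,0],[0,0,0,-165,0],[0,0,0,-165,0]]]'; python3 - <<'E'
from h import *
go((561,-188.5,220,3.317))
T=cam("side"); save(T[0],"s6.png",240,60,160,160,4)
E
```

```text
clock: 10.35
tcp_pos: [568.4, 232.8, 221.2]
tcp_rot: [-0.0, 0.21, 0.978, 0.002]
force: [0.8, -0.7, -1.3]
finger_gap: 19.2
clk 10.35 tcp [568.4 232.8 221.2] yaw 2.719 zaxis [-0.     0.003 -1.   ] F [ 0.8 -0.7 -1.3] T [-0.    0.01 -0.03] gap 19.2 j [ 0.35  0.16  1.75  0.    1.23 -0.8 ]
(561, -188.5, 220, 3.317) -> [-1.662e+02 -3.872e+02 -1.000e-01] turn -34.3
```

View pics/s6.png

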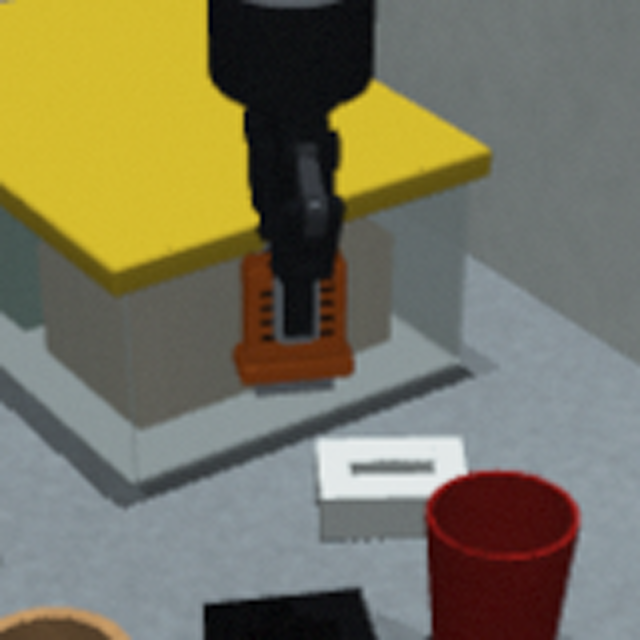

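Key is held upright, blade below. Next, move it above the slot.

```bash
python3 -m jog '[[[0,-12,-28,0,-3],[0,-31,-72,0,-7],[0,-50,-116,0,-11],[0,-69,-160,0,-15],[0,-88,-205,0,-19],[0,-107,-249,0,-23],[0,-126,-293,0,-27],[0,-145,-337,0,-31],[0,-160,-372,0,-34],[0,-166,-387,0,-34.3]]]'; python3 -m jog '[[[0,0,0,0,0],[0,0,0,0,0]]]'; python3 - <<'E'
from h import *
import pickle
go((561,-188.5,165,3.317))
S=cam("side");T=cam("top");W=cam("wrist");pickle.dump((S,T,W),open("w.pkl","wb"))
save(S[0],"s7.png",400,200,120,120,5); save(T[0],"t7.png",370,150,160,120,5);save(W[0],"w7.png")
E
```

```text
clock: 11.65
tcp_pos: [558.2, -190.0, 215.5]
tcp_rot: [-0.004, -0.087, 0.996, 0.002]
force: [1.0, 0.4, -1.9]
finger_gap: 19.3
clock: 11.9
tcp_pos: [557.5, -188.7, 214.1]
tcp_rot: [-0.005, -0.087, 0.996, 0.003]
force: [-0.2, -0.4, -1.2]
finger_gap: 19.4
clk 11.9 tcp [ 557.5 -188.7  214.1] yaw -2.968 zaxis [-0.01   0.005 -1.   ] F [-0.2 -0.4 -1.2] T [ 0.03 -0.03  0.04] gap 19.4 j [-0.37  0.12  1.81  0.    1.23 -2.11]
(561, -188.5, 165, 3.317) -> [-3.9 -0.8 49.1] turn -0.1
```

View pics/s7.png

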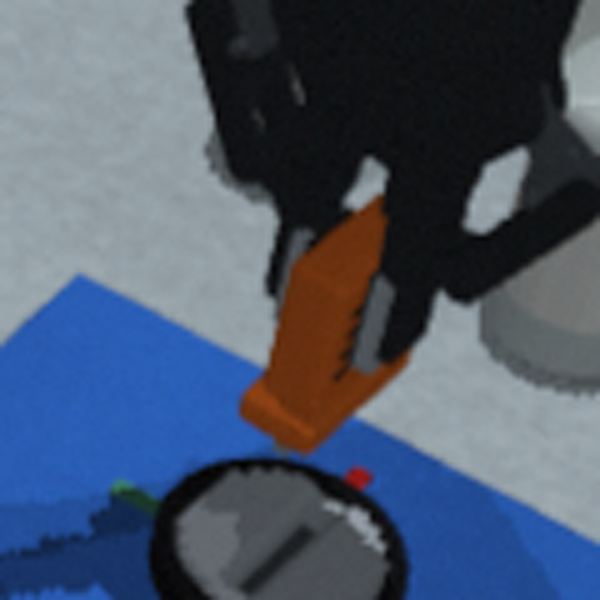

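View pics/w7.png

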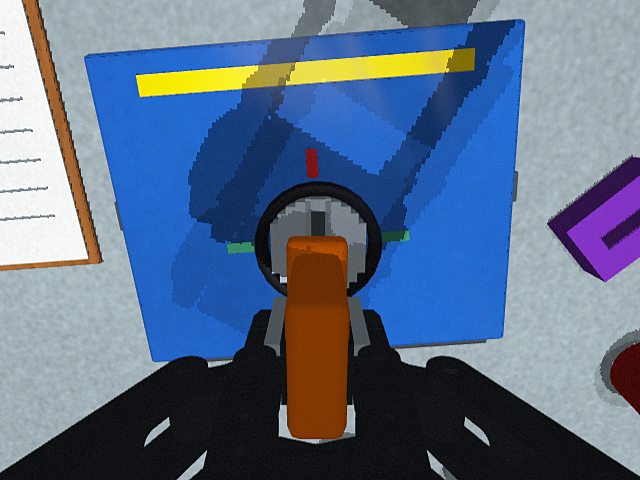

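```bash
python3 -m jog '[[[0,-4,-1,15,0],[0,-4,-1,30,0],[0,-4,-1,42,0],[0,-4,-1,49,0],[0,-4,-1,49,0],[0,-4,-1,49,0]]]'; python3 - <<'E'
from h import *
import pickle
go((561,-188.5,145,3.317))
S=cam("side");T=cam("top");W=cam("wrist");pickle.dump((S,T,W),open("w.pkl","wb"))
save(S[0],"s8.png",410,230,100,100,6);save(W[0],"w8.png",240,150,160,150,4)
R=lambda v:(np.array([561,-188.5,0])+Rz(.175)@np.array(v,float))
for c in (S,W): print(proj(c,[R((a,b,128)) for a,b in((20,2.5),(20,-2.5),(-20,-2.5),(-20,2.5))]).round(1).tolist(),proj(c,[R((a,b,120)) for a,b in((23.5,8),(23.5,-8),(-23.5,-8),(-23.5,8))]).round(1).tolist())
E
```

```text
clock: 12.8
tcp_pos: [562.3, -189.0, 166.7]
tcp_rot: [-0.003, -0.087, 0.996, 0.002]
force: [-0.7, 1.0, -1.2]
finger_gap: 19.3
clk 12.8 tcp [ 562.3 -189.   166.7] yaw -2.967 zaxis [-0.007  0.004 -1.   ] F [-0.7  1.  -1.2] T [-0.02  0.05  0.04] gap 19.3 j [-0.37  0.16  1.85  0.    1.14 -2.11]
(561, -188.5, 145, 3.317) -> [ 1.1  0.6 21.8] turn -0.0
[[464.8, 296.5], [467.4, 298.1], [453.4, 311.3], [450.7, 309.6]] [[462.2, 297.1], [470.6, 302.2], [454.2, 317.8], [445.7, 312.3]]
[[323.9, 314.0], [314.1, 314.0], [313.8, 239.0], [324.2, 239.0]] [[333.9, 312.9], [303.8, 313.0], [302.8, 227.7], [334.9, 227.6]]
```

View pics/s8.png

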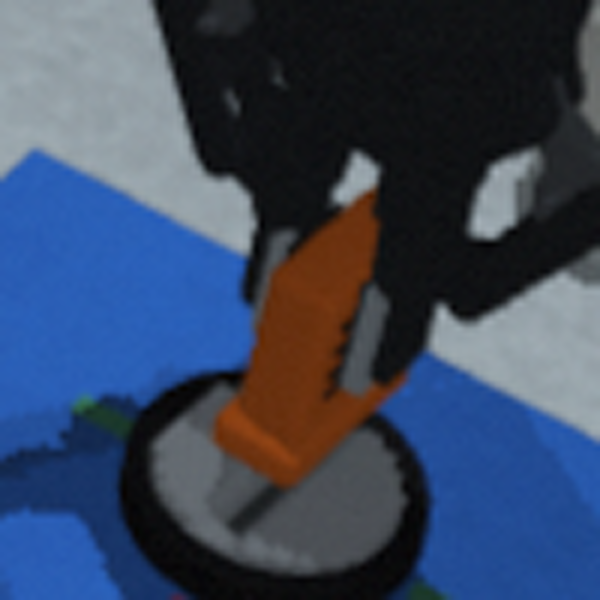

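View pics/w8.png

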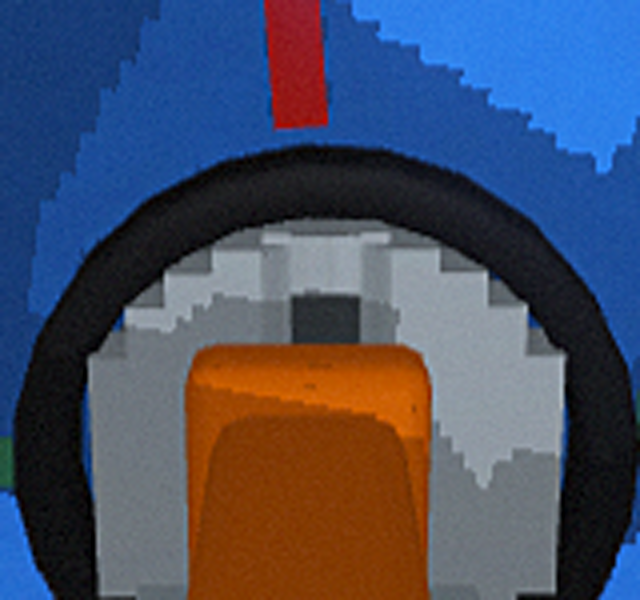

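Slot and blade are aligned in yaw. The slot sits about 2 mm to image right and slightly nearer the robot. I'll correct for that and insert.

```bash
python3 - <<'E'
from h import *
go((559.5,-187.3,145,3.317))
E
```

```text
clk 12.95 tcp [ 562.5 -189.   167.1] yaw -2.967 zaxis [-0.007  0.004 -1.   ] F [ 0.1  0.7 -1.5] T [ 0.04  0.07 -0.01] gap 19.2 j [-0.37  0.16  1.85  0.    1.14 -2.11]
(559.5, -187.3, 145, 3.317) -> [ 2.5  2.1 22.1] turn -0.0
```

```bash
python3 -m jog '[[[0,2.5,2,2,0],[0,2.5,2,5,0],[0,2.5,2,9,0],[0,2.5,2,12,0],[0,2.5,2,15,0],[0,2.5,2,18,0],[0,2.5,2,20,0],[0,2.5,2,21,0],[0,2.5,2,21,0]]]'; python3 - <<'E'
from h import *
go((559.5,-187.3,145,3.317))
S=cam("side");W=cam("wrist")
save(S[0],"s9.png",410,230,100,100,6);save(W[0],"w9.png",240,150,160,150,4)
E
```

```text
clock: 14.08
tcp_pos: [559.5, -187.4, 146.1]
tcp_rot: [-0.003, -0.087, 0.996, 0.002]
force: [0.5, -0.1, -1.3]
finger_gap: 19.1
clk 14.075 tcp [ 559.5 -187.4  146.1] yaw -2.967 zaxis [-0.007  0.004 -1.   ] F [ 0.5 -0.1 -1.3] T [0.01 0.03 0.  ] gap 19.1 j [-0.37  0.18  1.87  0.    1.1  -2.11]
(559.5, -187.3, 145, 3.317) -> [-0.   0.   1.1] turn -0.0
```

View pics/s9.png

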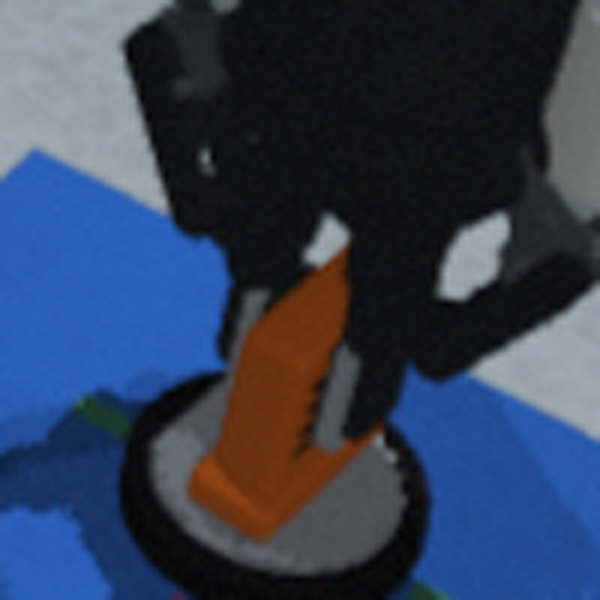

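View pics/w9.png

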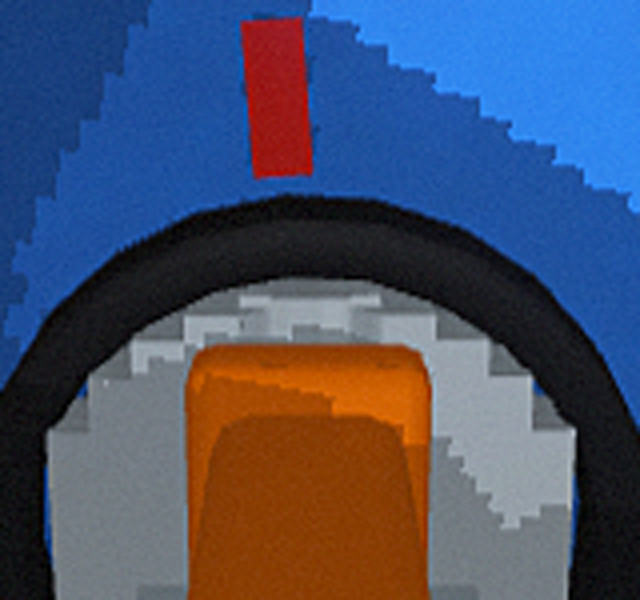

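The blade is in the slot (about 11 mm deep, no force). I'll turn clockwise.

```bash
python3 -m jog '[[[0,0,0,0.5,5],[0,0,0,0.5,10],[0,0,0,0.5,15],[0,0,0,0.5,20],[0,0,0,0.5,25],[0,0,0,0.5,30],[0,0,0,0.5,35],[0,0,0,0.5,40],[0,0,0,0.5,45],[0,0,0,0.5,45]]]'; python3 - <<'E'
from h import *
go((559.5,-187.3,145.6,1.746-.12))
S=cam("side");save(S[0],"s10.png",410,230,100,100,6)
E
```

```text
clock: 15.42
tcp_pos: [559.8, -187.0, 146.0]
tcp_rot: [-0.003, 0.3, 0.954, 0.001]
force: [0.0, 2.4, -1.3]
finger_gap: 19.3
clk 15.425 tcp [ 559.8 -187.   146. ] yaw 2.532 zaxis [-0.006  0.004 -1.   ] F [ 0.   2.4 -1.3] T [ 0.34 -0.04  0.01] gap 19.3 j [-0.37  0.18  1.87  0.    1.1  -1.33]
(559.5, -187.3, 145.6, 1.626) -> [ 0.1 -0.4  0.4] turn 51.9
```

View pics/s10.png

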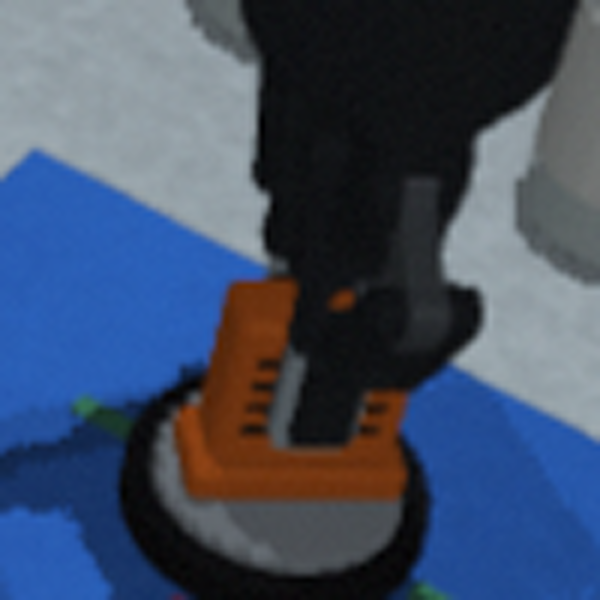

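```bash
python3 -m jog '[[[0,0,0,0.5,5],[0,0,0,0.5,10],[0,0,0,0.5,15],[0,0,0,0.5,20],[0,0,0,0.5,25],[0,0,0,0.5,30],[0,0,0,0.5,35],[0,0,0,0.5,40],[0,0,0,0.5,45],[0,0,0,0.5,45]]]'; python3 - <<'E'
from h import *
go((559.5,-187.3,145.6,1.67))
S=cam("side");save(S[0],"s11.png",410,230,100,100,6)
E
```

```text
clock: 16.73
tcp_pos: [560.0, -187.2, 145.7]
tcp_rot: [-0.003, 0.641, 0.767, -0.0]
force: [0.4, -0.1, -1.6]
finger_gap: 19.0
clk 16.725 tcp [ 560.  -187.2  145.7] yaw 1.749 zaxis [-0.005  0.004 -1.   ] F [ 0.4 -0.1 -1.6] T [ 0.03 -0.06  0.02] gap 19.0 j [-0.37  0.18  1.87  0.    1.1  -0.54]
(559.5, -187.3, 145.6, 1.67) -> [-0.  -0.5  0.1] turn 4.5
```

View pics/s11.png

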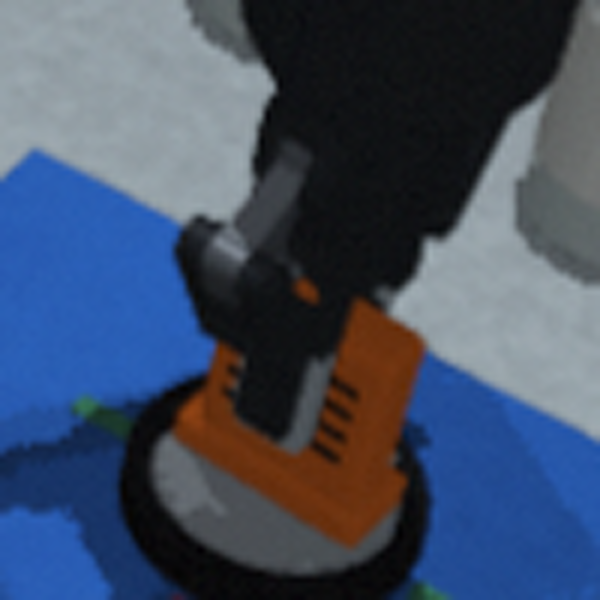

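```bash
python3 -m jog '[[[0,0,0,0.3,2],[0,0,0,0.3,4],[0,0,0,0.3,5],[0,0,0,0.3,5],[0,0,0,0.3,5]]]'; python3 - <<'E'
from h import *
go((559.5,-187.3,145.6,1.67))
E
```

```text
clock: 17.4
tcp_pos: [560.1, -187.3, 145.5]
tcp_rot: [-0.003, 0.674, 0.739, -0.001]
force: [0.0, 0.9, 2.4]
finger_gap: 19.3
clk 17.4 tcp [ 560.1 -187.3  145.5] yaw 1.663 zaxis [-0.005  0.003 -1.   ] F [0.  0.9 2.4] T [0.2  0.06 0.87] gap 19.3 j [-0.37  0.18  1.87  0.    1.1  -0.46]
(559.5, -187.3, 145.6, 1.67) -> [ 0.  -0.6 -0.1] turn -0.4
```

Torque rose to 0.87 Nm, so it is on the stop. I'll hold two rows, back off within the play, and lift.

```bash
python3 -m jog '[[[0,0,0,0,0],[0,0,0,0,0],[0,0,0,0,-3],[0,0,0,0,-6],[0,0,0,-3,-6],[0,0,0,-8,-6],[0,0,0,-15,-6],[0,0,0,-30,-6],[0,0,0,-60,-6],[0,0,0,-75,-6]]]'; python3 - <<'E'
from h import *
go((567.8,233.2,235,2.719))
S=cam("side");save(S[0],"s12.png",390,200,120,120,5)
W=cam("wrist");save(W[0],"w12.png")
E
```

```text
clock: 18.65
tcp_pos: [561.8, -188.0, 223.6]
tcp_rot: [-0.001, 0.634, 0.773, 0.0]
force: [0.4, -0.8, -0.1]
finger_gap: 19.5
clk 18.65 tcp [ 561.8 -188.   223.6] yaw 1.768 zaxis [-0.001  0.002 -1.   ] F [ 0.4 -0.8 -0.1] T [ 0.02  0.03 -0.02] gap 19.5 j [-0.37  0.12  1.79  0.    1.23 -0.56]
(567.8, 233.2, 235, 2.719) -> [411.9  88.3 -10.5] turn -54.5
```

View pics/s12.png

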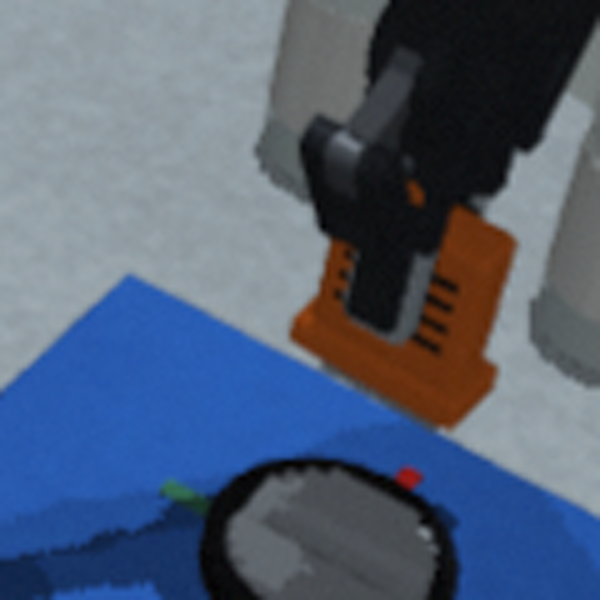

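View pics/w12.png

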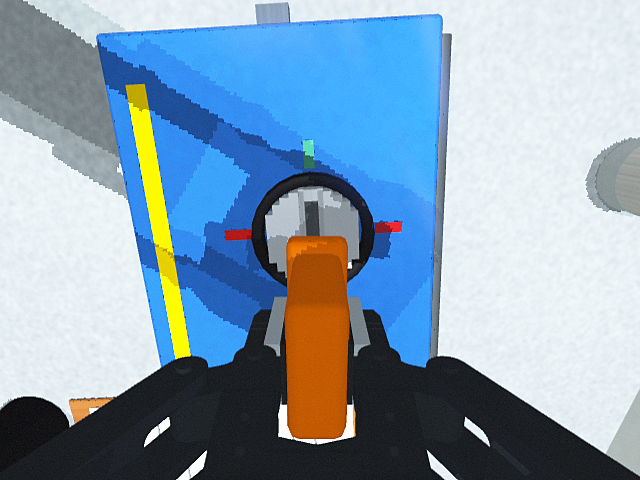

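Slot now points at the green marks and the cover is shut. Back to the stand.

```bash
python3 -m jog '[[[0,25,5,-5,-3],[0,70,15,-10,-9],[0,115,25,-10,-15],[0,160,34,-10,-21],[0,205,44,-10,-27],[0,250,54,-10,-33],[0,295,63,-10,-39],[0,340,73,-10,-45],[0,385,83,-10,-51],[0,412,88,-10,-54.5]]]'; python3 -m jog '[[[0,0,0,0,0],[0,0,0,0,0],[0,0,0,0,0]]]'; python3 - <<'E'
from h import *
go((567.8,233.2,90,2.719))
E
```

```text
clock: 20.0
tcp_pos: [567.0, 235.1, 233.1]
tcp_rot: [-0.001, 0.208, 0.978, 0.0]
force: [0.0, 0.2, -1.1]
finger_gap: 19.1
clock: 20.38
tcp_pos: [566.9, 234.0, 232.7]
tcp_rot: [-0.001, 0.209, 0.978, 0.0]
force: [-0.5, -0.3, -1.9]
finger_gap: 19.4
clk 20.375 tcp [566.9 234.  232.7] yaw 2.721 zaxis [-0.002  0.001 -1.   ] F [-0.5 -0.3 -1.9] T [-0.06  0.02  0.01] gap 19.4 j [ 0.35  0.15  1.74  0.    1.26 -0.8 ]
(567.8, 233.2, 90, 2.719) -> [ -1.5  -0.3 142.7] turn 0.1
```

```bash
python3 -m jog '[[[0,-1,0,30,0],[0,-1,0,65,0],[0,-1,0,100,0],[0,-1,0,130,0],[0,-1,0,148,0],[0,-1,0,157,0],[0,-1,0,157,0],[0,-1,0,157,0]]]'; python3 - <<'E'
from h import *
go((567.8,233.2,55.2,2.719))
S=cam("side");save(S[0],"s13.png",270,170,80,80,7)
W=cam("wrist");save(W[0],"w13.png",240,150,160,150,4)
E
```

```text
clock: 21.38
tcp_pos: [568.6, 234.0, 77.1]
tcp_rot: [-0.0, 0.209, 0.978, 0.001]
force: [-0.3, -0.2, -1.3]
finger_gap: 19.3
clk 21.375 tcp [568.6 234.   77.1] yaw 2.721 zaxis [-0.     0.001 -1.   ] F [-0.3 -0.2 -1.3] T [-0.01 -0.06 -0.01] gap 19.3 j [ 0.35  0.29  1.88  0.    0.98 -0.8 ]
(567.8, 233.2, 55.2, 2.719) -> [ 0.4 -1.1 21.9] turn 0.1
```

View pics/s13.png

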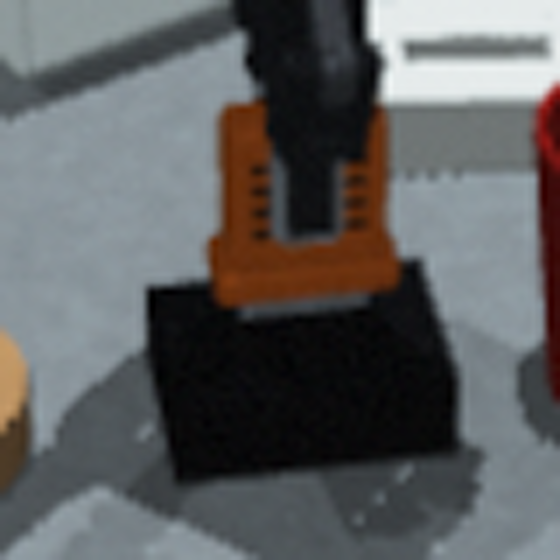

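View pics/w13.png

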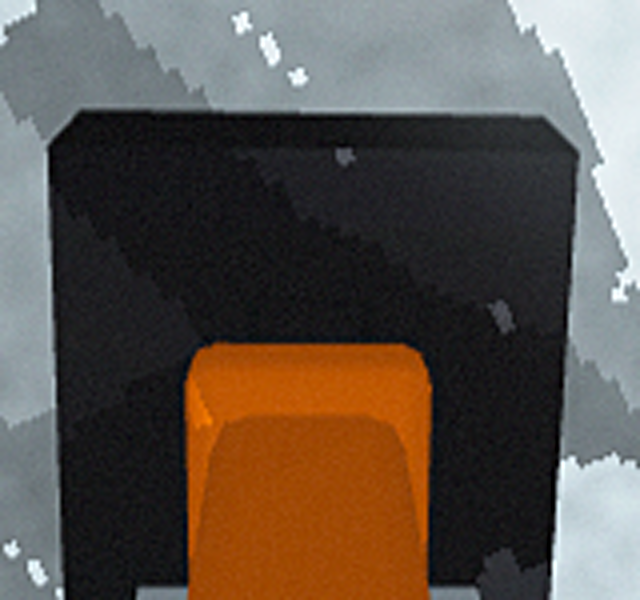

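Key sits in the grip as before, the blade hovering over the pocket. Lowering it to the recorded grasp pose.

```bash
python3 -m jog '[[[0,0.4,-1,2,0],[0,0.4,-1,6,0],[0,0.4,-1,10,0],[0,0.4,-1,14,0],[0,0.4,-1,18,0],[0,0.4,-1,20,0],[0,0.4,-1,21.5,0],[0,0.4,-1,22,0],[0,0.4,-1,22,0]]]'; python3 - <<'E'
from h import *
go((567.8,233.2,55.2,2.719))
S=cam("side");save(S[0],"s14.png",270,170,80,80,7)
E
```

```text
clock: 22.6
tcp_pos: [567.8, 233.4, 55.2]
tcp_rot: [-0.0, 0.209, 0.978, 0.001]
force: [-0.4, -0.1, -0.8]
finger_gap: 19.3
clk 22.6 tcp [567.8 233.4  55.2] yaw 2.721 zaxis [ 0.     0.002 -1.   ] F [-0.4 -0.1 -0.8] T [ 0.06 -0.03 -0.07] gap 19.3 j [ 0.35  0.31  1.89  0.    0.94 -0.8 ]
(567.8, 233.2, 55.2, 2.719) -> [-0.1 -0.1  0. ] turn 0.1
```

View pics/s14.png

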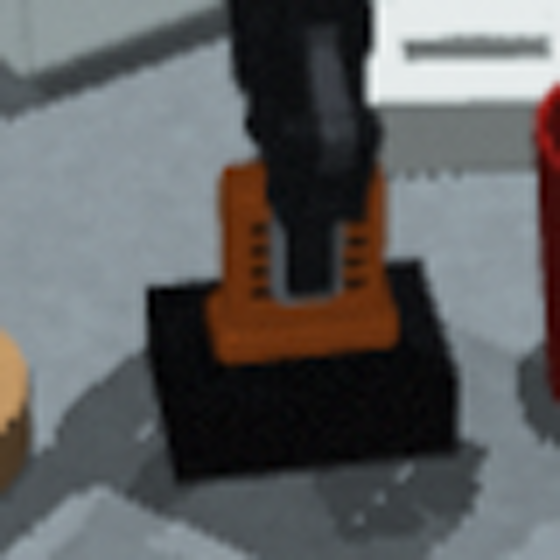

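Blade is in the pocket. I'll press 1 mm more, release and rise straight up.

```bash
python3 -m jog '[[[0,0,0,0.7,0],[0,0,0,1,0],[0,0,0,1,0]]]'; python3 -m jog '[[[0.5,0,0,0,0],[1,0,0,0,0],[1,0,0,0,0],[1,0,0,0,0],[1,0,0,0,0],[1,0,0,-10,0],[1,0,0,-40,0],[1,0,0,-90,0],[1,0,0,-140,0],[1,0,0,-160,0]]]'; python3 - <<'E'
from h import *
go()
S=cam("side");save(S[0],"s15.png",270,150,80,80,7);save(S[0],"s15f.png")
W=cam("wrist");save(W[0],"w15.png")
E
```

```text
clock: 23.02
tcp_pos: [568.0, 233.5, 55.1]
tcp_rot: [0.0, 0.209, 0.978, 0.001]
force: [-4.6, -1.0, 6.3]
finger_gap: 19.4
clock: 24.28
tcp_pos: [570.0, 234.0, 220.2]
tcp_rot: [0.003, 0.209, 0.978, 0.003]
force: [-0.5, 0.5, -0.2]
finger_gap: 85.3
clk 24.275 tcp [570.  234.  220.2] yaw 2.721 zaxis [ 0.007  0.004 -1.   ] F [-0.5  0.5 -0.2] T [ 0.04  0.03 -0.01] gap 85.3 j [ 0.35  0.16  1.75  0.    1.22 -0.8 ]
```

View pics/s15.png

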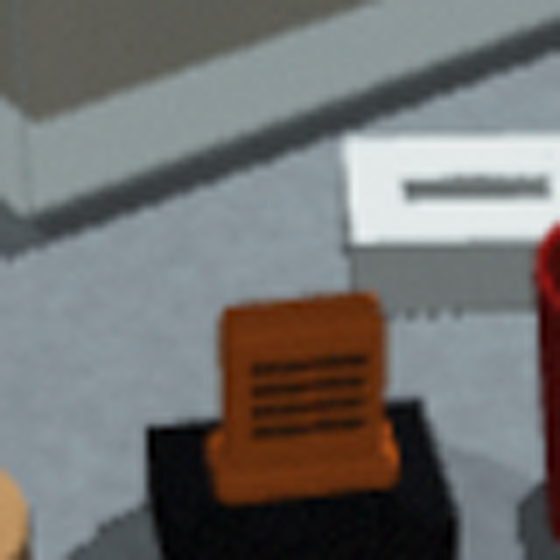

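View pics/w15.png

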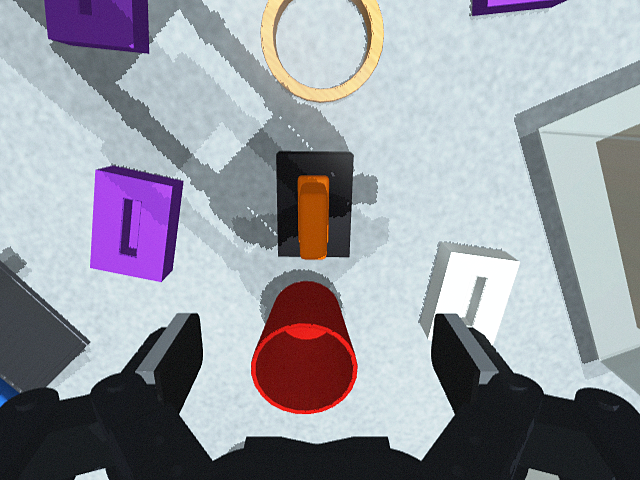

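View pics/s15f.png

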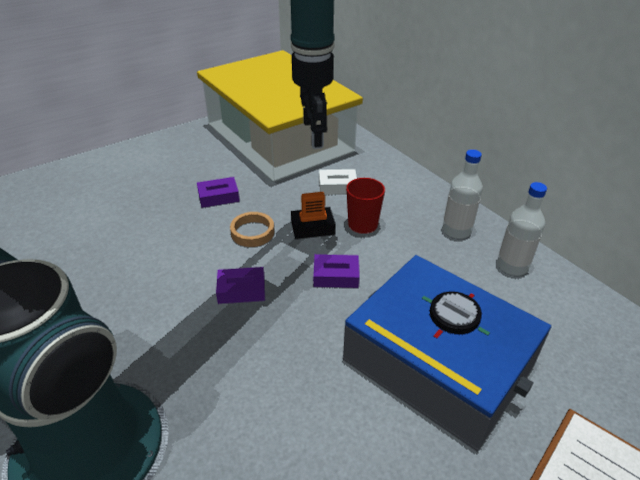

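Key handle is at the same pixels as at the start (301.7,194.3 vs 301.5,194.0). Last check: the slot.

```bash
python3 - <<'E'
from h import *
S=cam("side");save(S[0],"s16.png",415,275,80,70,8)
E
```

```text
(no output)
```

View pics/s16.png

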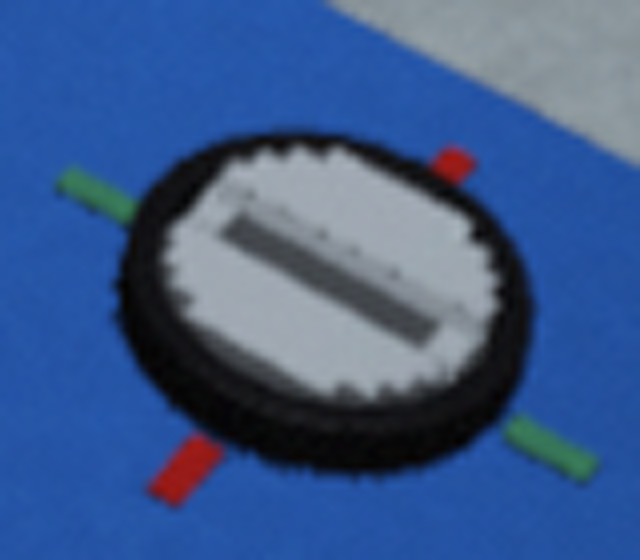

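```bash
python3 -c "
from rig import arm
print(arm.sign_off()); print(arm.get_state()['clock'])"
```

```text
the job is handed in; nothing more can be done
None
the job is handed in; nothing more can be done
```

I shut the cover, turned the fastener clockwise to its stop with the key, stood the key back in its stand and handed the job in at about 24.4 s. The sign-off gave no verdict.

- **Cover:** pressing it shut ended at 104 mm height with about 19 N on the fingers. The last side picture shows it flat on the box.
- **Fastener:** the torque rose to 0.87 Nm at the stop. In the last picture the slot lines up with the green marks (image slopes 0.54 and 0.56).
- **Key:** it stands upright in the black stand, released. Its handle is within 0.5 pixel of where it was at the start.
- **Cup and tape:** neither was touched and both look unmoved in the pictures.
- **Robot:** the gripper is open, well above everything and touching nothing.

The cameras disagreed by 2 to 3 mm on the stand's and the slot's positions. I took values in between, and the key went in at both places without trouble. No check failed.

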